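# Put the mixed-up tea cups back on their own saucers

## Task

Somebody has put the four tea cups down on each other's saucers: swap them round, parking a cup on a bare bit of the stone when you need the room, so that every cup stands upright in the middle of the saucer of its own colour. Don't drop or tip the cups, and leave the saucers, the teapot and the nested bowls where they are.

Things in the scene. Friction and masses are not known exactly. Their poses are not given: they have to be found in the camera images.
- cup_red: small red glazed tea cup, empty, loose, about 0.12 kg: 60 mm outside diameter with straight upright sides from 22 mm up to the rim at 60 mm, foot 40 mm across, wall 3.5 mm. A looped handle 7 mm thick, from 18 to 53 mm above the foot, stands out along the cup's +y, to 52 mm from the axis; grip the sides along its x. Origin: centre of the foot's underside; z up. At the start it stands on a saucer of another colour.
- cup_yellow: small yellow glazed tea cup, empty, loose, about 0.12 kg: 60 mm outside diameter with straight upright sides from 22 mm up to the rim at 60 mm, foot 40 mm across, wall 3.5 mm. A looped handle 7 mm thick, from 18 to 53 mm above the foot, stands out along the cup's +y, to 52 mm from the axis; grip the sides along its x. Origin: centre of the foot's underside; z up. At the start it stands on a saucer of another colour.
- cup_blue: small blue glazed tea cup, empty, loose, about 0.12 kg: 60 mm outside diameter with straight upright sides from 22 mm up to the rim at 60 mm, foot 40 mm across, wall 3.5 mm. A looped handle 7 mm thick, from 18 to 53 mm above the foot, stands out along the cup's +y, to 52 mm from the axis; grip the sides along its x. Origin: centre of the foot's underside; z up. At the start it stands on a saucer of another colour.
- cup_green: small green glazed tea cup, empty, loose, about 0.12 kg: 60 mm outside diameter with straight upright sides from 22 mm up to the rim at 60 mm, foot 40 mm across, wall 3.5 mm. A looped handle 7 mm thick, from 18 to 53 mm above the foot, stands out along the cup's +y, to 52 mm from the axis; grip the sides along its x. Origin: centre of the foot's underside; z up. At the start it stands on a saucer of another colour.
- saucer_red: round red glazed saucer, loose, 0.15 kg, 116 mm across: flat middle 66 mm across and 5 mm above the stone, from which it rises to a rim 15 mm high. Origin: centre of the underside, on the stone (z = 0); z up. The red cup's own saucer.
- saucer_yellow: round yellow glazed saucer, loose, 0.15 kg, 116 mm across: flat middle 66 mm across and 5 mm above the stone, from which it rises to a rim 15 mm high. Origin: centre of the underside, on the stone (z = 0); z up. The yellow cup's own saucer.
- saucer_blue: round blue glazed saucer, loose, 0.15 kg, 116 mm across: flat middle 66 mm across and 5 mm above the stone, from which it rises to a rim 15 mm high. Origin: centre of the underside, on the stone (z = 0); z up. The blue cup's own saucer.
- saucer_green: round green glazed saucer, loose, 0.15 kg, 116 mm across: flat middle 66 mm across and 5 mm above the stone, from which it rises to a rim 15 mm high. Origin: centre of the underside, on the stone (z = 0); z up. The green cup's own saucer.
- bowls: bystander: three steel bowls nested in one another, standing loose and moving as one piece, 140 mm across and 69 mm high. Origin: centre of the underside; z up.
- teapot: bystander: white ceramic teapot, loose, body 126 mm across, 123 mm high over the lid knob; spout to 113 mm along its -x, handle to 102 mm along its +x. Origin: centre of the underside; z up. The bare stone from x = 0.38 to 0.75 m and y = -0.44 to 0.60 m carries nothing but the cups, the saucers, the bowls and this pot.
Mind the look-alikes: they are no part of the job. There is more than one size of the cup_blue; the one meant has the size given above.

How it is judged:
By the outcome, as a careful person would: the job done as asked, in the order asked, and still so for the second after the job is handed in, with the robot touching nothing.
It also fails if it takes over 128 s, if anything falls off the work surface, if the arm or the gripper's body presses on something with over 40 N, if the wrist force passes 120 N, or if a joint passes its speed limit or range.

## Robot

A 6-joint arm with a two-finger parallel gripper is mounted at the origin on the work surface. World frame = base frame: x ahead of the robot, y to its left, z up, the work surface at z = 0. Lengths are in m, angles in degrees, forces in N, time in s.
With the tool pointing down it reaches from about 0.425 to 1.125 m from the base axis. Payload 14.9 kg.
Tool frame: the origin (TCP) lies midway between the tips of the shut fingers; the grasp point (between the pads) lies 19 mm behind it; z points along the fingers, y is the direction in which the jaws open and shut (so a half turn about z gives the same grasp; the last joint's range is limited). The gripper opens to 91 mm and grips with 3 to 60 N. Pads are 32 mm wide; open, the fingers measure 118 mm over their backs; the gripper's body (76 mm by 178 mm) begins 60 mm behind the grasp point.
Start: joints at [-66.194, 21.709, 99.362, -0, 58.929, -1.908], TCP at [0.304, -0.631, 0.214] pointing down, gripper open.
Joint ranges: [-158.91, 158.91], [-42.39, 125.64], [0.06, 152.35], [-60.88, 240.88], [17.5, 164.5], [-176.32, 176.32]. Speed limits (degrees/s): [108.29, 108.29, 136.94, 180, 180, 180].

## Interface

Orientations are given as [roll, pitch, yaw] about the fixed x, y, z axes, in that order (R = Rz(yaw) Ry(pitch) Rx(roll)).
In Python, from workcell import r gives the robot as it stands.
- The arm moves only by the tool move_arm, never from a script. Its argument "motion" is a list of rows, each an object with "dp": the shift along the world's x, y, z in m, a list of three; "angular": the turn, a rotation vector about the world's x, y, z in degrees, a list of three. A call has 1 to 8 rows; each row is the pose to reach, as a shift and turn from the pose commanded when the call began; what a row does not reach only later rows make up. A row lasts 1/10 s, in which the tool goes at most 50 mm and 8.59 degrees, less where a joint would pass 70% of its speed; a pose out of reach is approached as far as the arm can. A call with a gripper value outside its range is refused whole. "jaw" is the opening, from 0 (shut) to 1 (fully open), set as the call begins (left out, the last holds). The fingers move at their own pace and stop on an object; "grip_force" is the grip in N (left out, the last holds). Time passes only in rows, so rows that repeat a pose let the fingers close. It gives the time, the measured TCP pose, the force and the opening at its end, in the units of the state.
- r.observe(): the state, without advancing time (a new reading comes with each control period).
- r.capture(name): name is "scene" or "top" or "wrist"; returns a dict with "img" (480x640x3 uint8, red, green, blue), "vertical_fov" (degrees; the focal length in pixels is half the picture's height over the tangent of half this angle, whatever the lens; pixels are square), "cx", "cy" (the principal point, pixels), "xyz" and "rotation" of the camera in the world; the wrist camera has in their place "tool_from_camera" (4x4, takes a point from camera to tool coordinates, whose origin is the TCP and whose axes are the flange's). Camera axes: x right, y down, z forward; pixel columns grow to the right and rows downward; lengths in m; the calibration is good to about 2 mm. A picture is of the moment at which its call begins: read the wrist's pose just before it. There is no depth.
- r.hand_in(): hands the job in, once; it reports no verdict.
Trained networks look in a picture, given as the dict that the camera call returned (one of the last four; its "shot" number tells which), for a name from the list of things; names that differ only in an ending like _2 or _b are one class to them, and where a whole thing is asked for, a point or a joint stands for the part that bears it (a point fixed in the world has none). Each returns a list of dicts, best first, with "score" (0 to 1); they miss things now and then, are a little off and sometimes report something else, mostly with a low value. They report only what shows in the picture. A call takes as long as a camera call. They do not tell look-alikes from the thing itself.
- r.masks_of(picture, query): "pixels" (480x640 bool, what is visible of it) and "position" ([column, row] in pixels, amid what is visible of it).
- r.spot_point(picture, query): "position" ([column, row] in pixels: a listed point, or the origin of a listed thing).
The state is a dict: "t": time; "joints": joint angles; "joint_velocities": joint speeds; "joint_torque": joint torques, N m; "eef_pos": TCP position; "tool_rot": TCP orientation; "wrist_force": force on the tool from outside, world axes, zero at the start; "ft_torque": the same for the moment, N m; "opening": finger opening in m.
Only numpy, scipy, OpenCV 4.12 (cv2) and the standard library are available. Lean on these libraries where they do the work, as an engineer would, in place of code of your own. Each camera call takes 0.05 s, during which the arm holds its last target. There are 200 camera calls.

## Working session

There is one attempt and no reset: what is moved stays moved. The work goes in short steps, Python scripts to look and compute and a tool call to move; the robot and the scene stay as the last step left them, time stands still between calls to the robot, and variables do not carry over. Pictures are saved under pics/ and viewed, about 12 in all and at most 16, crops included, and the job is handed in when it is done.

Besides the shell and the picture viewer there is one more tool, called after ">>>" as a command line: name --argument value ..., lists and objects as JSON in quotes. move_arm: Moves the arm, as the interface text tells. Its arguments: {"type":"object","properties":{"motion":{"type":"array","items":{"type":"object","properties":{"dp":{"type":"array","items":{"type":"number"}},"angular":{"type":"array","items":{"type":"number"}}}}},"jaw":{"type":"number"},"grip_force":{"type":"number"}},"required":["motion"]}

```bash
mkdir -p pics; ls; cat > h.py <<'E'
import numpy as np, cv2
from workcell import r
from scipy.spatial.transform import Rotation as Rn
def cam(p, st=None):
    f=240/np.tan(np.radians(p["vertical_fov"])/2)
    if "xyz" in p:
        R=np.array(p["rotation"]); t=np.array(p["xyz"])
        if R.shape!=(3,3): R=Rn.from_euler('xyz',R,degrees=True).as_matrix()
    else:
        T=np.array(p["tool_from_camera"]); Rt=Rn.from_euler('xyz',st["tool_rot"],degrees=True).as_matrix()
        R=Rt@T[:3,:3]; t=Rt@T[:3,3]+np.array(st["eef_pos"])
    return f,p["cx"],p["cy"],R,t
def ray(c,uv):
    f,cx,cy,R,t=c; d=R@np.array([(uv[0]-cx)/f,(uv[1]-cy)/f,1]); return t,d/np.linalg.norm(d)
def atz(c,uv,z):
    t,d=ray(c,uv); return t+d*(z-t[2])/d[2]
def proj(c,X):
    f,cx,cy,R,t=c; q=R.T@(np.array(X)-t); return np.array([cx+f*q[0]/q[2],cy+f*q[1]/q[2]])
def tri(rays):
    A=np.zeros((3,3));b=np.zeros(3)
    for t,d in rays:
        P=np.eye(3)-np.outer(d,d);A+=P;b+=P@t
    return np.linalg.solve(A,b)
def save(p,n): cv2.imwrite(f"pics/{n}.png",p["img"][:,:,::-1])
names=[k+c for k in("saucer_","cup_") for c in("red","yellow","blue","green")]
E
python3 - <<'E'
from h import *
print({k:np.round(v,3) if not isinstance(v,(int,float)) else v for k,v in r.observe().items()})
for n in("scene","top"):
    p=r.capture(n); save(p,n); c=cam(p); print(n,np.round(c[4],3),np.round(c[3],2).tolist(),c[:3])
    for q in names+["teapot","bowls"]:
        print(q,[(np.round(m["position"]).tolist(),round(m["score"],2),np.round(atz(c,m["position"],0.005),3)[:2].tolist()) for m in r.spot_point(p,q)[:3]],
              [(np.round(m["position"]).tolist(),round(m["score"],2),int(m["pixels"].sum())) for m in r.masks_of(p,q)[:3]])
E
```

```text
pics
{'t': 0.0, 'joints': array([-6.6193e+01,  2.1738e+01,  9.9397e+01, -1.0000e-03,  5.8926e+01,
       -1.9050e+00]), 'joint_velocities': array([-0.022, -0.028,  0.019, -0.085,  0.044,  0.011]), 'joint_torque': array([-3.0000e-03, -7.6372e+01, -4.3437e+01,  6.5000e-02,  4.2000e-02,
       -0.0000e+00]), 'eef_pos': array([ 0.304, -0.63 ,  0.213]), 'tool_rot': array([-1.79938e+02, -1.00000e-03,  2.57120e+01]), 'wrist_force': array([ 0.376,  0.174, -0.963]), 'ft_torque': array([-0.025,  0.013, -0.022]), 'opening': 0.09163517234263722}
scene [ 1.101 -0.126  0.891] [[0.34, 0.75, -0.57], [0.94, -0.27, 0.2], [-0.0, -0.6, -0.8]] (np.float64(576.4157905734518), 322.1672940204019, 234.63135929394622)
saucer_red [([136.0, 296.0], 0.79, [0.486, -0.258])] [([144.0, 299.0], 0.85, 1537)]
saucer_yellow [([516.0, 219.0], 0.63, [0.564, 0.473]), ([268.0, 241.0], 0.57, [0.451, -0.001])] [([265.0, 251.0], 0.57, 1248), ([262.0, 232.0], 0.21, 1203)]
saucer_blue [([369.0, 215.0], 0.82, [0.456, 0.205])] [([371.0, 220.0], 0.78, 1247)]
saucer_green [([213.0, 356.0], 0.78, [0.646, -0.155]), ([516.0, 221.0], 0
[... 1210 characters left out ...]
0.649, -0.152]), ([314.0, 161.0], 0.3, [0.634, 0.104])] [([430.0, 154.0], 0.97, 1471), ([118.0, 199.0], 0.68, 4325)]
cup_red [([439.0, 153.0], 0.76, [0.645, -0.147])] [([444.0, 149.0], 0.88, 1075)]
cup_yellow [([259.0, 251.0], 0.73, [0.456, 0.214]), ([370.0, 250.0], 0.25, [0.455, -0.005])] [([258.0, 254.0], 0.64, 905), ([507.0, 238.0], 0.59, 1113)]
cup_blue [([290.0, 326.0], 0.84, [0.309, 0.156]), ([442.0, 151.0], 0.27, [0.65, -0.154])] [([377.0, 252.0], 0.86, 921), ([288.0, 328.0], 0.63, 369)]
cup_green [] [([508.0, 235.0], 0.65, 1168)]
teapot [([128.0, 203.0], 0.87, [0.555, 0.471])] [([115.0, 197.0], 0.79, 4378)]
bowls [([312.0, 159.0], 0.76, [0.637, 0.106])] [([312.0, 154.0], 0.75, 4377)]
```

```bash
python3 -c "
import cv2,os
print(os.listdir('pics'))"
```

```text
['top.png', 'scene.png']
```

View pics/scene.png

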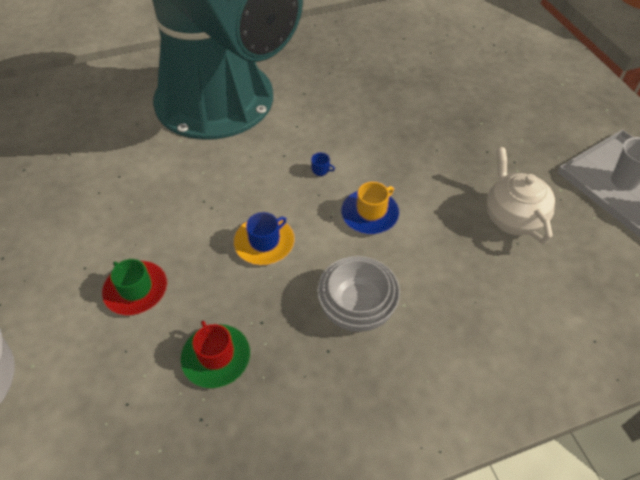

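View pics/top.png

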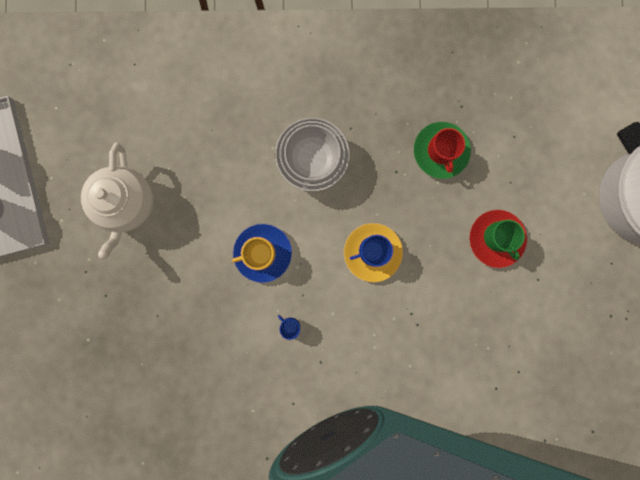

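The blue cup candidates are the one on the yellow saucer (scene 264,231; top 376,251) and a smaller one on the bare stone (scene 320,165; top 289,327). The one on the saucer fits: it is 60 mm size and starts on another saucer, while the stone one is much smaller. I'll measure it and make a crop to confirm.

```bash
cat > fit.py <<'E'
from h import *
from scipy.optimize import minimize
HUE={"red":[(0,8),(170,180)],"yellow":[(14,32)],"blue":[(108,130)],"green":[(50,85)]}
def cmask(p,col):
    h=cv2.cvtColor(p["img"],cv2.COLOR_RGB2HSV); m=np.zeros(h.shape[:2],np.uint8)
    for a,b in HUE[col]: m|=cv2.inRange(h,(a,110,25),(b,255,255))
    return m
def circ(x,y,z,rr): a=np.arange(0,2*np.pi,.15); return np.c_[x+rr*np.cos(a),y+rr*np.sin(a),np.full(a.size,z)]
def hull(c,P,S=4):
    uv=np.array([proj(c,q) for q in P]); return cv2.convexHull(np.round(uv*256).astype(np.int32))
def draw(c,parts):
    m=np.zeros((480,640),np.uint8)
    for P in parts: cv2.fillPoly(m,[hull(c,P)],255,cv2.LINE_AA,8)
    return m/255.
def cup(v):
    x,y,z,w=v[:4]; d=np.array([-np.sin(w),np.cos(w)]); n=np.array([d[1],-d[0]])
    bar=lambda r0,r1,z0,z1:[[x+d[0]*q+n[0]*s,y+d[1]*q+n[1]*s,z+zz] for q in(r0,r1) for s in(-.0035,.0035) for zz in(z0,z1)]
    return [np.vstack([circ(x,y,z,.02),circ(x,y,z+.022,.03),circ(x,y,z+.06,.03)]),
            bar(.028,.052,.046,.053),bar(.045,.052,.018,.053),bar(.028,.052,.018,.025)]
def saucer(v): return [np.vstack([circ(v[0],v[1],v[2]+.015,.058),circ(v[0],v[1],v[2],.035)])]
def near(m,c,X,rad):  # keep the mask within a world radius of X
    k=np.zeros_like(m); cv2.fillPoly(k,[hull(c,circ(X[0],X[1],X[2],rad))],255,8,8); return cv2.bitwise_and(m,k)
def fit(model,v0,views,free,occ=None):
    # views: list of (cam,mask,valid)
    free=list(free); v0=np.array(v0,float); sc=np.array([.01,.01,.01,.4])[:len(v0)]
    def cost(q):
        v=v0.copy(); v[free]+=np.array(q)*sc[free]; s=0
        for c,m,ok in views:
            d=draw(c,model(v))*ok; mm=m/255.*ok; s+=1-np.minimum(d,mm).sum()/max(np.maximum(d,mm).sum(),1)
        return s/len(views)
    best=None
    starts=[np.zeros(len(free))]
    if len(v0)==4 and 3 in free: starts=[np.r_[np.zeros(len(free)-1),a] for a in (-4,-2,0,2,4,6)]
    for s in starts:
        o=minimize(cost,s,method="Nelder-Mead",options=dict(xatol=.01,fatol=1e-4,initial_simplex=np.vstack([s]+[s+.7*e for e in np.eye(len(free))])))
        if best is None or o.fun<best.fun: best=o
    v=v0.copy(); v[free]+=best.x*sc[free]; return v,best.fun
E
python3 - <<'E'
from fit import *
P={n:r.capture(n) for n in("scene","top")}; C={n:cam(P[n]) for n in P}
S={"red":(.478,-.253),"green":(.646,-.152),"yellow":(.451,-.008),"blue":(.453,.204)}
on={"red":"green","green":"red","yellow":"blue","blue":"yellow"}  # saucer -> cup on it
one=np.ones((480,640))
for s,k in on.items():
    X=(*S[s],.03)
    cm={n:near(cmask(P[n],k),C[n],X,.085) for n in P}; sm={n:near(cmask(P[n],s),C[n],X,.085) for n in P}
    for vs in (("scene","top"),("top",),("scene",)):
        fr=[0,1,2] if len(vs)==2 else [0,1]
        a,e=fit(cup,(*S[s],.005,0),[(C[n],cm[n],one) for n in vs],fr+[3])
        b,g=fit(saucer,(*S[s],0),[(C[n],sm[n],1-cv2.dilate(cm[n],np.ones((3,3)))/255.) for n in vs],fr)
        print(vs,"cup",k,np.round(a,4),"deg",round(np.degrees(a[3])),round(e,3),"| saucer",s,np.round(b,4),round(g,3))
cv2.imwrite("pics/crop.png",cv2.resize(P["scene"]["img"][140:280,220:420,::-1],None,fx=4,fy=4,interpolation=cv2.INTER_CUBIC))
E
```

```text
('scene', 'top') cup green [ 0.4731 -0.2562 -0.003   2.0895] deg 120 0.173 | saucer red [ 0.4713 -0.2574 -0.0022] 0.091
('top',) cup green [ 0.4739 -0.2518  0.005   2.26  ] deg 129 0.176 | saucer red [ 0.4725 -0.2552  0.    ] 0.101
('scene',) cup green [ 0.4761 -0.255   0.005   1.994 ] deg 114 0.174 | saucer red [ 0.4724 -0.2571  0.    ] 0.088
('scene', 'top') cup red [ 6.4870e-01 -1.5040e-01  4.0000e-04  1.6696e+00] deg 96 0.119 | saucer green [ 0.6489 -0.152  -0.0045] 0.161
('top',) cup red [ 0.6485 -0.1493  0.005   1.6606] deg 95 0.144 | saucer green [ 0.65  -0.151  0.   ] 0.18
('scene',) cup red [ 0.6505 -0.151   0.005   1.6692] deg 96 0.101 | saucer green [ 0.6491 -0.1525  0.    ] 0.156
('scene', 'top') cup blue [ 0.4498 -0.0087 -0.004   0.3154] deg 18 0.223 | saucer yellow [ 0.449  -0.0097 -0.0028] 0.054
('top',) cup blue [ 0.4523 -0.0074  0.005   0.2489] deg 14 0.206 | saucer yellow [ 0.4493 -0.0085  0.    ] 0.059
('scene',) cup blue [ 0.454  -0.0076  0.005   1.3372] deg 77 0.219 | saucer yellow [ 0.4503 -0.0102  0.    ] 0.052
('scene', 'top') cup yellow [0.4512 0.2115 0.0034 0.2961] deg 17 0.108 | saucer blue [ 0.4513  0.2088 -0.0028] 0.153
('top',) cup yellow [0.4502 0.2118 0.005  0.2386] deg 14 0.115 | saucer blue [0.4519 0.2091 0.    ] 0.147
('scene',) cup yellow [0.4521 0.2102 0.005  0.3215] deg 18 0.096 | saucer blue [0.451  0.2068 0.    ] 0.16
```

View pics/crop.png

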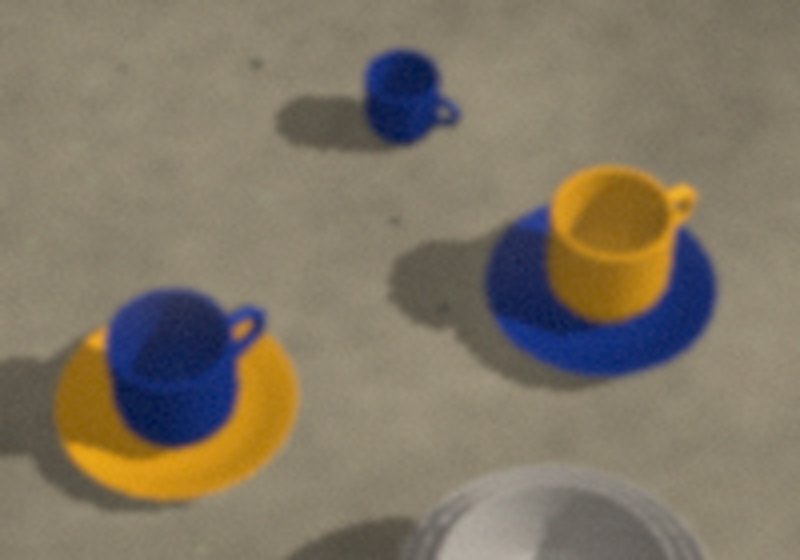

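The crop confirms it: the large blue cup on the yellow saucer (crop 170,360) is the same size as the yellow cup. The stone one (crop 400,95) is about 60% of that size, so it is the decoy. Next I move above the green cup for a close look.

>>> move_arm --motion '[{"dp": [0.015, 0.045, 0]}, {"dp": [0.03, 0.09, 0]}, {"dp": [0.05, 0.135, 0], "angular": [0, 0, 2]}, {"dp": [0.07, 0.18, 0], "angular": [0, 0, 4]}, {"dp": [0.09, 0.225, 0], "angular": [0, 0, 4]}, {"dp": [0.11, 0.27, 0], "angular": [0, 0, 4]}, {"dp": [0.13, 0.315, 0], "angular": [0, 0, 4]}, {"dp": [0.15, 0.355, 0], "angular": [0, 0, 4]}]' --jaw 1 --grip_force 15

```text
invalid input
```

>>> move_arm --motion '[{"dp": [0.02, 0.02, 0]}, {"dp": [0.02, 0.02, 0]}, {"dp": [0.02, 0.02, 0]}]'

```text
invalid input
```

```bash
python3 - <<'E'
from h import *
st=r.observe(); p=r.capture("wrist"); save(p,"w1"); c=cam(p,st)
print(st["eef_pos"],st["tool_rot"],np.round(st["joints"],1),st["t"]); print(np.round(p["tool_from_camera"],3).tolist(),c[0],c[4])
E
```

```text
[ 0.30371034 -0.63070544  0.21394467] [1.79999326e+02 1.72666753e-03 2.57150571e+01] [-66.2  21.7  99.4  -0.   58.9  -1.9] 2.2
[[-0.001, -0.964, -0.267, 0.075], [1.0, -0.001, -0.0, 0.001], [0.0, -0.267, 0.964, -0.172], [0.0, 0.0, 0.0, 1.0]] 351.2974722574452 [ 0.37136095 -0.59875145  0.38548911]
```

View pics/w1.png

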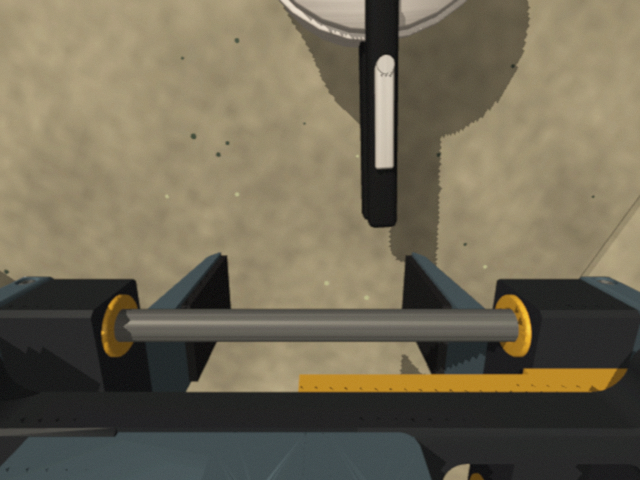

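The wrist view shows a saucepan handle below the start pose (385,220), well under the tool. Both moves were refused, so I'll resend them with both fields in every row.

>>> move_arm --motion '[{"dp": [0.015, 0.045, 0.01], "angular": [0, 0, 0]}, {"dp": [0.03, 0.09, 0.01], "angular": [0, 0, 0]}, {"dp": [0.05, 0.135, 0.01], "angular": [0, 0, 2]}, {"dp": [0.07, 0.18, 0.01], "angular": [0, 0, 4]}, {"dp": [0.09, 0.225, 0.01], "angular": [0, 0, 4]}, {"dp": [0.11, 0.27, 0.01], "angular": [0, 0, 4]}, {"dp": [0.13, 0.315, 0.01], "angular": [0, 0, 4]}, {"dp": [0.15, 0.355, 0.01], "angular": [0, 0, 4]}]' --jaw 1 --grip_force 15

```text
t: 3.05
eef_pos: [0.4541, -0.2737, 0.2242]
tool_rot: [180.0, -0.0, 29.7]
wrist_force: [0.3, -0.3, 0.5]
opening: 0.0907
```

>>> move_arm --motion '[{"dp": [0.02, 0.02, 0], "angular": [0, 0, 0]}, {"dp": [0.02, 0.02, 0], "angular": [0, 0, 0]}, {"dp": [0.02, 0.02, 0], "angular": [0, 0, 0]}]'

```text
t: 3.35
eef_pos: [0.4739, -0.2554, 0.224]
tool_rot: [180.0, 0.0, 29.8]
wrist_force: [-0.1, 0.1, -0.1]
opening: 0.0914
```

```bash
cat > look.py <<'E'
# look(saucer colour, cup colour or None, approx xy): fit from the wrist camera where the arm stands
from fit import *
VAL=None
def look(scol,kcol,X,name=None,w0=0,zc=.005):
    st=r.observe(); p=r.capture("wrist"); c=cam(p,st)
    if name: save(p,name)
    ok=np.ones((480,640)); ok[250:]=0   # fingers and body
    out=dict(pos=np.round(st["eef_pos"],4),yaw=round(st["tool_rot"][2],1),t=round(st["t"],2))
    cm=np.zeros((480,640),np.uint8)
    if kcol:
        cm=near(cmask(p,kcol),c,(*X,.03),.085); a,e=fit(cup,(*X,zc,w0),[(c,cm,ok)],[0,1,3]); out["cup"]=np.round(a[:2],4),round(np.degrees(a[3])%360,1),round(e,3)
    if scol:
        sm=near(cmask(p,scol),c,(*X,.01),.085); b,e=fit(saucer,(*X,0),[(c,sm,ok*(1-cv2.dilate(cm,np.ones((5,5)))/255.))],[0,1]); out["saucer"]=np.round(b[:2],4),round(e,3)
    print(out)
E
python3 -c "
from look import *
look('red','green',(.473,-.255),'w2',2.1)"
```

```text
{'pos': array([ 0.4739, -0.2554,  0.224 ]), 'yaw': np.float64(29.8), 't': 3.35, 'cup': (array([ 0.4748, -0.2548]), np.float64(118.4), np.float64(0.103)), 'saucer': (array([ 0.4722, -0.2565]), np.float64(0.036))}
```

View pics/w2.png

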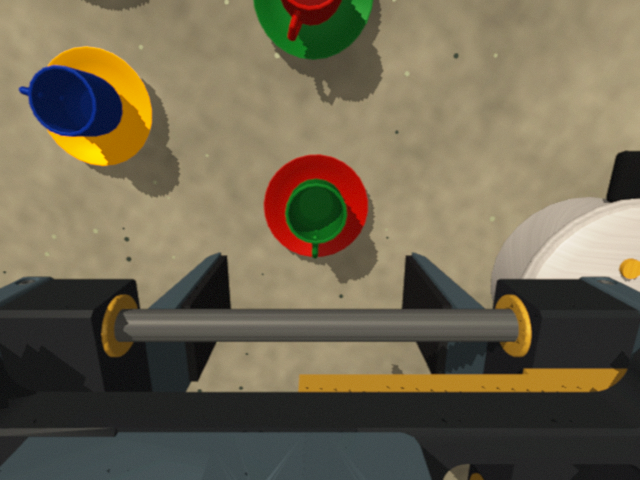

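The wrist fit agrees with the fixed cameras: green cup at (0.475, -0.255), yaw 118°, and the red saucer at (0.472, -0.2565). In the image the cup is at (316,212) with its handle pointing down. I'll grasp it and park it at (0.60, -0.27).

>>> move_arm --motion '[{"dp": [0.001, 0.0005, -0.045], "angular": [0, 0, -1.5]}, {"dp": [0.001, 0.0005, -0.09], "angular": [0, 0, -1.5]}, {"dp": [0.001, 0.0005, -0.135], "angular": [0, 0, -1.5]}, {"dp": [0.001, 0.0005, -0.17], "angular": [0, 0, -1.5]}, {"dp": [0.001, 0.0005, -0.19], "angular": [0, 0, -1.5]}, {"dp": [0.001, 0.0005, -0.196], "angular": [0, 0, -1.5]}, {"dp": [0.001, 0.0005, -0.196], "angular": [0, 0, -1.5]}]'

```text
t: 4.1
eef_pos: [0.4741, -0.2557, 0.0276]
tool_rot: [-179.9, 0.0, 28.1]
wrist_force: [-0.6, 0.6, -0.3]
opening: 0.0914
```

>>> move_arm --motion '[{"dp": [0, 0, 0], "angular": [0, 0, 0]}, {"dp": [0, 0, 0], "angular": [0, 0, 0]}, {"dp": [0, 0, 0], "angular": [0, 0, 0]}, {"dp": [0, 0, 0], "angular": [0, 0, 0]}, {"dp": [0, 0, 0], "angular": [0, 0, 0]}, {"dp": [0, 0, 0], "angular": [0, 0, 0]}, {"dp": [0, 0, 0], "angular": [0, 0, 0]}]' --jaw 0

```text
t: 4.8
eef_pos: [0.475, -0.2553, 0.0284]
tool_rot: [180.0, -0.0, 28.2]
wrist_force: [-1.7, 0.5, 7.4]
opening: 0.0582
```

>>> move_arm --motion '[{"dp": [0, 0, 0.015], "angular": [0, 0, 0]}, {"dp": [0, 0, 0.04], "angular": [0, 0, 0]}, {"dp": [0, 0, 0.07], "angular": [0, 0, 0]}, {"dp": [0.03, -0.004, 0.08], "angular": [0, 0, 0]}, {"dp": [0.065, -0.008, 0.08], "angular": [0, 0, 0]}, {"dp": [0.1, -0.012, 0.08], "angular": [0, 0, 0]}, {"dp": [0.12, -0.015, 0.075], "angular": [0, 0, 0]}, {"dp": [0.125, -0.015, 0.06], "angular": [0, 0, 0]}]'

```text
t: 5.6
eef_pos: [0.6025, -0.2709, 0.0897]
tool_rot: [179.8, -0.1, 28.2]
wrist_force: [-1.4, 0.5, -0.9]
opening: 0.0584
```

>>> move_arm --motion '[{"dp": [0, 0, -0.02], "angular": [0, 0, 0]}, {"dp": [0, 0, -0.045], "angular": [0, 0, 0]}, {"dp": [0, 0, -0.057], "angular": [0, 0, 0]}, {"dp": [0, 0, -0.062], "angular": [0, 0, 0]}, {"dp": [0, 0, -0.064], "angular": [0, 0, 0]}, {"dp": [0, 0, -0.064], "angular": [0, 0, 0]}]'

```text
t: 6.2
eef_pos: [0.5999, -0.2704, 0.0245]
tool_rot: [180.0, -0.0, 28.2]
wrist_force: [0.3, -0.5, -1.1]
opening: 0.0584
```

>>> move_arm --motion '[{"dp": [0, 0, -0.001], "angular": [0, 0, 0]}, {"dp": [0, 0, -0.001], "angular": [0, 0, 0]}, {"dp": [0, 0, -0.001], "angular": [0, 0, 0]}]'

```text
t: 6.5
eef_pos: [0.6, -0.2703, 0.0235]
tool_rot: [180.0, -0.0, 28.2]
wrist_force: [-1.4, -0.0, 0.8]
opening: 0.0584
```

Touchdown. I release, rise and go to the red cup.

>>> move_arm --motion '[{"dp": [0, 0, 0], "angular": [0, 0, 0]}, {"dp": [0, 0, 0], "angular": [0, 0, 0]}, {"dp": [0, 0, 0], "angular": [0, 0, 0]}, {"dp": [0, 0, 0], "angular": [0, 0, 0]}, {"dp": [0, 0, 0.02], "angular": [0, 0, 0]}, {"dp": [0, 0, 0.06], "angular": [0, 0, 0]}, {"dp": [0, 0, 0.11], "angular": [0, 0, 0]}, {"dp": [0, 0, 0.16], "angular": [0, 0, 0]}]' --jaw 1

```text
t: 7.3
eef_pos: [0.5993, -0.27, 0.1843]
tool_rot: [-180.0, 0.0, 28.2]
wrist_force: [0.1, -1.0, -0.0]
opening: 0.0915
```

>>> move_arm --motion '[{"dp": [0.015, 0.04, 0.02], "angular": [0, 0, -8]}, {"dp": [0.03, 0.08, 0.04], "angular": [0, 0, -16]}, {"dp": [0.05, 0.12, 0.04], "angular": [0, 0, -22]}, {"dp": [0.05, 0.12, 0.04], "angular": [0, 0, -22]}, {"dp": [0.05, 0.12, 0.04], "angular": [0, 0, -22]}]'

```text
t: 7.8
eef_pos: [0.6498, -0.1494, 0.2228]
tool_rot: [-180.0, 0.0, 6.4]
wrist_force: [-0.3, -0.9, 0.6]
opening: 0.0911
```

```bash
python3 -c "
from look import *
look('green','red',(.65,-.151),'w3',1.67)"
```

```text
{'pos': array([ 0.6498, -0.1494,  0.2228]), 'yaw': np.float64(6.4), 't': 7.8, 'cup': (array([ 0.6487, -0.1501]), np.float64(95.9), np.float64(0.074)), 'saucer': (array([ 0.6491, -0.1515]), np.float64(0.054))}
```

View pics/w3.png

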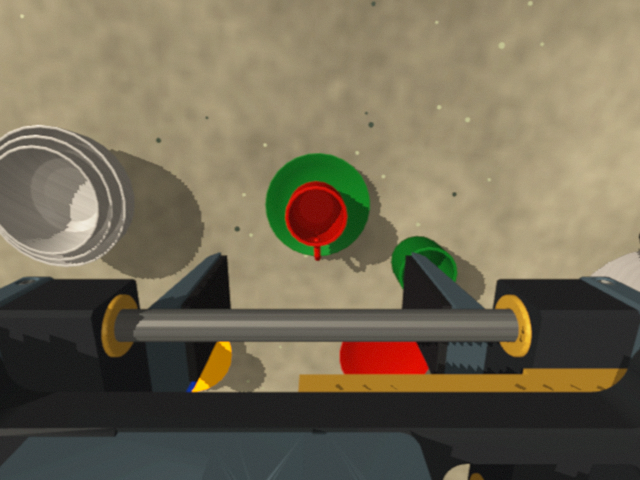

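>>> move_arm --motion '[{"dp": [-0.001, -0.0007, -0.045], "angular": [0, 0, -0.5]}, {"dp": [-0.001, -0.0007, -0.09], "angular": [0, 0, -0.5]}, {"dp": [-0.001, -0.0007, -0.135], "angular": [0, 0, -0.5]}, {"dp": [-0.001, -0.0007, -0.17], "angular": [0, 0, -0.5]}, {"dp": [-0.001, -0.0007, -0.189], "angular": [0, 0, -0.5]}, {"dp": [-0.001, -0.0007, -0.195], "angular": [0, 0, -0.5]}, {"dp": [-0.001, -0.0007, -0.195], "angular": [0, 0, -0.5]}]'

```text
t: 8.55
eef_pos: [0.6488, -0.1515, 0.0281]
tool_rot: [-180.0, 0.0, 5.7]
wrist_force: [0.4, 0.3, 0.0]
opening: 0.0911
```

>>> move_arm --motion '[{"dp": [0, 0, 0], "angular": [0, 0, 0]}, {"dp": [0, 0, 0], "angular": [0, 0, 0]}, {"dp": [0, 0, 0], "angular": [0, 0, 0]}, {"dp": [0, 0, 0], "angular": [0, 0, 0]}, {"dp": [0, 0, 0], "angular": [0, 0, 0]}, {"dp": [0, 0, 0], "angular": [0, 0, 0]}, {"dp": [0, 0, 0], "angular": [0, 0, 0]}]' --jaw 0

```text
t: 9.25
eef_pos: [0.6491, -0.1509, 0.0285]
tool_rot: [180.0, -0.0, 5.7]
wrist_force: [-1.0, 0.4, 5.9]
opening: 0.0584
```

>>> move_arm --motion '[{"dp": [0, 0, 0.015], "angular": [0, 0, 0]}, {"dp": [0, 0, 0.045], "angular": [0, 0, 0]}, {"dp": [0, 0, 0.08], "angular": [0, 0, 0]}, {"dp": [-0.03, -0.018, 0.09], "angular": [0, 0, 0]}, {"dp": [-0.067, -0.04, 0.09], "angular": [0, 0, 0]}, {"dp": [-0.104, -0.062, 0.09], "angular": [0, 0, 0]}, {"dp": [-0.141, -0.084, 0.09], "angular": [0, 0, 0]}, {"dp": [-0.165, -0.099, 0.09], "angular": [0, 0, 0]}]'

```text
t: 10.05
eef_pos: [0.4814, -0.2506, 0.1186]
tool_rot: [180.0, 0.0, 5.7]
wrist_force: [0.4, -0.4, -0.8]
opening: 0.0586
```

>>> move_arm --motion '[{"dp": [-0.012, -0.007, 0], "angular": [0, 0, 0]}, {"dp": [-0.012, -0.007, -0.03], "angular": [0, 0, 0]}, {"dp": [-0.012, -0.007, -0.06], "angular": [0, 0, 0]}, {"dp": [-0.012, -0.007, -0.08], "angular": [0, 0, 0]}, {"dp": [-0.012, -0.007, -0.087], "angular": [0, 0, 0]}, {"dp": [-0.012, -0.007, -0.089], "angular": [0, 0, 0]}, {"dp": [-0.012, -0.007, -0.09], "angular": [0, 0, 0]}, {"dp": [-0.012, -0.007, -0.09], "angular": [0, 0, 0]}]'

```text
t: 10.85
eef_pos: [0.4724, -0.2572, 0.0289]
tool_rot: [180.0, -0.1, 5.7]
wrist_force: [0.6, -0.8, -0.6]
opening: 0.0588
```

>>> move_arm --motion '[{"dp": [0, 0, -0.001], "angular": [0, 0, 0]}, {"dp": [0, 0, -0.001], "angular": [0, 0, 0]}]'

```text
t: 11.05
eef_pos: [0.4726, -0.2573, 0.0282]
tool_rot: [179.9, -0.1, 5.7]
wrist_force: [-1.8, 1.7, 10.8]
opening: 0.0584
```

>>> move_arm --motion '[{"dp": [0, 0, 0], "angular": [0, 0, 0]}, {"dp": [0, 0, 0], "angular": [0, 0, 0]}, {"dp": [0, 0, 0], "angular": [0, 0, 0]}, {"dp": [0, 0, 0], "angular": [0, 0, 0]}, {"dp": [0, 0, 0.02], "angular": [0, 0, 0]}, {"dp": [0, 0, 0.06], "angular": [0, 0, 0]}, {"dp": [0, 0, 0.11], "angular": [0, 0, 0]}, {"dp": [0, 0, 0.16], "angular": [0, 0, 0]}]' --jaw 1

```text
t: 11.85
eef_pos: [0.4712, -0.2566, 0.1884]
tool_rot: [-180.0, 0.0, 5.7]
wrist_force: [0.8, -0.5, -0.2]
opening: 0.0911
```

>>> move_arm --motion '[{"dp": [0, 0, 0.035], "angular": [0, 0, 0]}, {"dp": [0, 0, 0.035], "angular": [0, 0, 0]}, {"dp": [0, 0, 0.035], "angular": [0, 0, 0]}]'

```text
t: 12.15
eef_pos: [0.4718, -0.257, 0.2223]
tool_rot: [180.0, -0.1, 5.7]
wrist_force: [-1.2, -0.5, -0.0]
opening: 0.0913
```

```bash
python3 -c "
from look import *
st=r.observe(); p=r.capture('wrist'); save(p,'w4'); c=cam(p,st)
# same colour: rims via the fitted union of cup and saucer
m=near(cmask(p,'red'),c,(.472,-.256,.03),.085); ok=np.ones((480,640)); ok[250:]=0
h=cv2.cvtColor(p['img'],cv2.COLOR_RGB2HSV)
b,e=fit(saucer,(.472,-.2565,0),[(c,m,ok)],[0,1]); print('saucer',b,e)
cv2.imwrite('pics/w4c.png',cv2.resize(p['img'][130:290,220:420,::-1],None,fx=4,fy=4,interpolation=cv2.INTER_CUBIC))
print(np.round(proj(c,(.4724,-.2572,.065))-[220,130],1)*4)
print([(np.round(atz(c,q['position'],.005),4),q['score']) for q in r.spot_point(p,'cup_red')+r.spot_point(p,'saucer_red')])
"
```

```text
saucer [ 0.47187017 -0.25634478  0.        ] 0.021079092294730817
[382.  344.8]
[(array([ 0.4699, -0.26  ,  0.005 ]), 0.96)]
```

View pics/w4c.png

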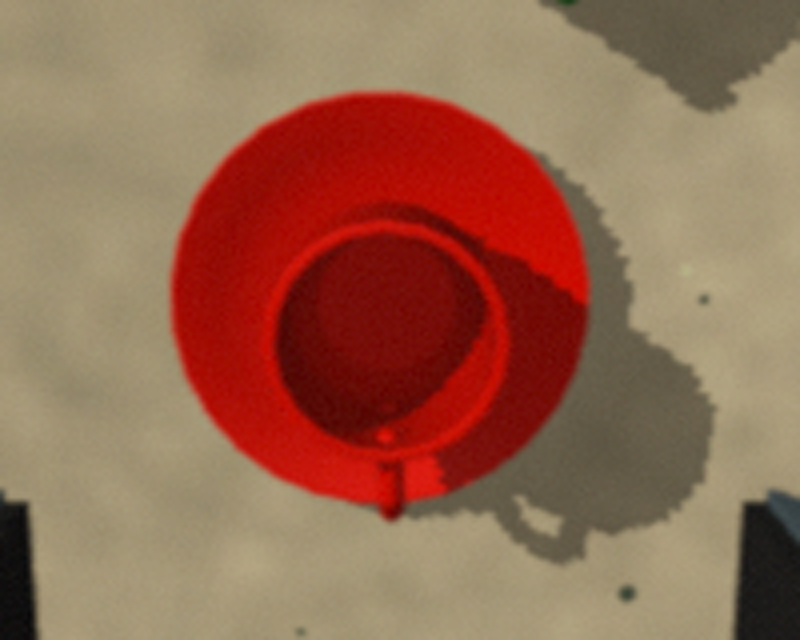

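The red cup stands upright on its own saucer, within about 3 mm of centre (rim centre at crop (392,338); saucer outline centred at crop (380,298), the difference being parallax). Next I pick up the parked green cup.

>>> move_arm --motion '[{"dp": [0.04, -0.004, 0], "angular": [0, 0, 8]}, {"dp": [0.08, -0.008, 0], "angular": [0, 0, 16]}, {"dp": [0.12, -0.013, 0], "angular": [0, 0, 22.5]}, {"dp": [0.128, -0.013, 0], "angular": [0, 0, 22.5]}, {"dp": [0.128, -0.013, 0], "angular": [0, 0, 22.5]}]'

```text
t: 12.8
eef_pos: [0.5999, -0.2695, 0.22]
tool_rot: [-179.9, 0.1, 28.2]
wrist_force: [-0.8, 0.8, -0.1]
opening: 0.091
```

```bash
python3 -c "
from look import *
look(None,'green',(.60,-.27),'w5',2.06,0.)"
```

```text
{'pos': array([ 0.5999, -0.2695,  0.22  ]), 'yaw': np.float64(28.2), 't': 12.8, 'cup': (array([ 0.6006, -0.2705]), np.float64(117.9), np.float64(0.213))}
```

>>> move_arm --motion '[{"dp": [0.0005, -0.0005, -0.045], "angular": [0, 0, 0]}, {"dp": [0.0005, -0.0005, -0.09], "angular": [0, 0, 0]}, {"dp": [0.0005, -0.0005, -0.135], "angular": [0, 0, 0]}, {"dp": [0.0005, -0.0005, -0.17], "angular": [0, 0, 0]}, {"dp": [0.0005, -0.0005, -0.19], "angular": [0, 0, 0]}, {"dp": [0.0005, -0.0005, -0.198], "angular": [0, 0, 0]}, {"dp": [0.0005, -0.0005, -0.198], "angular": [0, 0, 0]}]'

```text
t: 13.55
eef_pos: [0.5989, -0.2702, 0.0233]
tool_rot: [-179.9, 0.1, 28.2]
wrist_force: [0.2, -0.7, 0.8]
opening: 0.0915
```

>>> move_arm --motion '[{"dp": [0, 0, 0], "angular": [0, 0, 0]}, {"dp": [0, 0, 0], "angular": [0, 0, 0]}, {"dp": [0, 0, 0], "angular": [0, 0, 0]}, {"dp": [0, 0, 0], "angular": [0, 0, 0]}, {"dp": [0, 0, 0], "angular": [0, 0, 0]}, {"dp": [0, 0, 0], "angular": [0, 0, 0]}, {"dp": [0, 0, 0], "angular": [0, 0, 0]}]' --jaw 0

```text
t: 14.25
eef_pos: [0.6005, -0.2705, 0.0245]
tool_rot: [180.0, -0.0, 28.2]
wrist_force: [-2.3, 0.5, 7.0]
opening: 0.0586
```

>>> move_arm --motion '[{"dp": [0, 0, 0.015], "angular": [0, 0, 0]}, {"dp": [0, 0, 0.045], "angular": [0, 0, 0]}, {"dp": [0, 0, 0.075], "angular": [0, 0, 0]}, {"dp": [0.012, 0.03, 0.085], "angular": [0, 0, 0]}, {"dp": [0.026, 0.064, 0.085], "angular": [0, 0, 0]}, {"dp": [0.04, 0.098, 0.085], "angular": [0, 0, 0]}, {"dp": [0.0485, 0.119, 0.085], "angular": [0, 0, 0]}, {"dp": [0.0485, 0.119, 0.075], "angular": [0, 0, 0]}]'

```text
t: 15.05
eef_pos: [0.6505, -0.1492, 0.1009]
tool_rot: [179.9, -0.1, 28.4]
wrist_force: [-0.1, -0.1, -1.8]
opening: 0.0586
```

>>> move_arm --motion '[{"dp": [0, 0, -0.025], "angular": [0, 0, 0]}, {"dp": [0, 0, -0.05], "angular": [0, 0, 0]}, {"dp": [0, 0, -0.064], "angular": [0, 0, 0]}, {"dp": [0, 0, -0.068], "angular": [0, 0, 0]}, {"dp": [0, 0, -0.07], "angular": [0, 0, 0]}, {"dp": [0, 0, -0.0705], "angular": [0, 0, 0]}, {"dp": [0, 0, -0.0705], "angular": [0, 0, 0]}]'

```text
t: 15.75
eef_pos: [0.6493, -0.1518, 0.0294]
tool_rot: [179.9, -0.1, 28.2]
wrist_force: [-0.7, -0.7, 2.1]
opening: 0.0584
```

Touching lightly. Release, rise, look.

>>> move_arm --motion '[{"dp": [0, 0, 0], "angular": [0, 0, 0]}, {"dp": [0, 0, 0], "angular": [0, 0, 0]}, {"dp": [0, 0, 0], "angular": [0, 0, 0]}, {"dp": [0, 0, 0], "angular": [0, 0, 0]}, {"dp": [0, 0, 0.02], "angular": [0, 0, 0]}, {"dp": [0, 0, 0.06], "angular": [0, 0, 0]}, {"dp": [0, 0, 0.11], "angular": [0, 0, 0]}, {"dp": [0, 0, 0.16], "angular": [0, 0, 0]}]' --jaw 1

```text
t: 16.55
eef_pos: [0.6483, -0.1513, 0.1899]
tool_rot: [-180.0, 0.0, 28.2]
wrist_force: [0.9, -0.5, -0.4]
opening: 0.0911
```

>>> move_arm --motion '[{"dp": [0, 0, 0.035], "angular": [0, 0, 0]}, {"dp": [0, 0, 0.035], "angular": [0, 0, 0]}, {"dp": [0, 0, 0.035], "angular": [0, 0, 0]}]'

```text
t: 16.85
eef_pos: [0.6488, -0.1514, 0.2239]
tool_rot: [180.0, -0.1, 28.2]
wrist_force: [0.4, -0.5, -1.3]
opening: 0.0914
```

```bash
cat > same.py <<'E'
from look import *
def same(col,X,tcp,name):
    st=r.observe(); p=r.capture('wrist'); c=cam(p,st)
    m=near(cmask(p,col),c,(*X,.03),.085); ok=np.ones((480,640)); ok[250:]=0
    b,e=fit(saucer,(*X,0),[(c,m,ok)],[0,1]); print('saucer',np.round(b,4),round(e,3),st['t'])
    im=cv2.resize(p['img'][120:290,210:430,::-1],None,fx=3.6,fy=3.6,interpolation=cv2.INTER_CUBIC)
    for x,y,z,rr,k in((*tcp,.065,.03,(255,255,255)),(b[0],b[1],.015,.058,(255,0,255))):
        uv=np.array([proj(c,q) for q in circ(x,y,z,rr)]); cv2.polylines(im,[np.int32((uv-[210,120]+.5)*3.6)],True,k,1)
    cv2.imwrite(f'pics/{name}.png',im)
E
python3 -c "
from same import *
same('green',(.649,-.1515),(.6493,-.1518),'w6')"
```

```text
saucer [ 0.6491 -0.1518  0.    ] 0.033 16.85
```

View pics/w6.png

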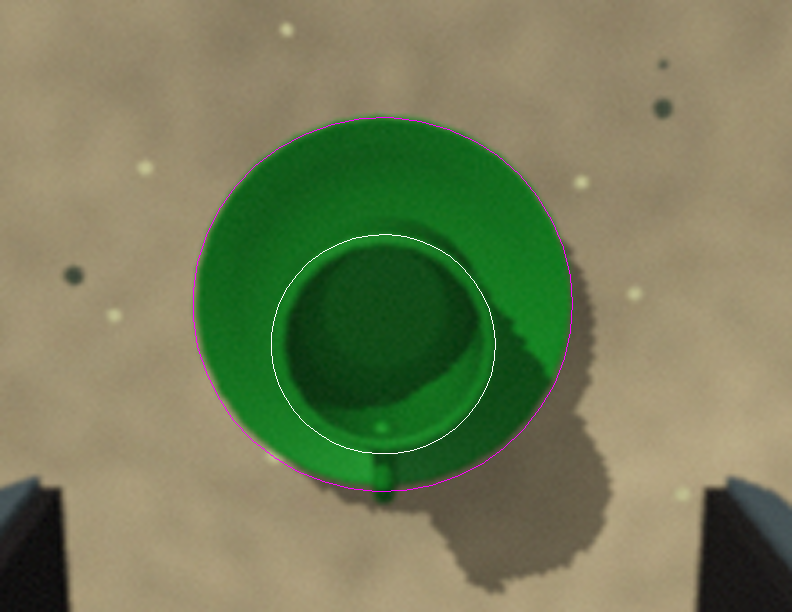

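The green cup is upright and centred: its rim lies inside the predicted white circle, about 1 mm off. Now the yellow/blue pair.

>>> move_arm --motion '[{"dp": [-0.015, 0.035, 0], "angular": [0, 0, 8]}, {"dp": [-0.035, 0.07, 0], "angular": [0, 0, 16]}, {"dp": [-0.055, 0.105, 0], "angular": [0, 0, 24]}, {"dp": [-0.075, 0.14, 0], "angular": [0, 0, 32]}, {"dp": [-0.095, 0.175, 0], "angular": [0, 0, 40]}, {"dp": [-0.115, 0.21, 0], "angular": [0, 0, 48]}, {"dp": [-0.135, 0.25, 0], "angular": [0, 0, 56]}, {"dp": [-0.16, 0.29, 0], "angular": [0, 0, 64]}]'

```text
t: 17.7
eef_pos: [0.4871, 0.1397, 0.2218]
tool_rot: [-179.9, 0.0, 92.5]
wrist_force: [1.0, 0.6, -0.4]
opening: 0.0914
```

>>> move_arm --motion '[{"dp": [-0.02, 0.036, 0], "angular": [0, 0, 7]}, {"dp": [-0.038, 0.072, 0], "angular": [0, 0, 14]}, {"dp": [-0.038, 0.072, 0], "angular": [0, 0, 14]}, {"dp": [-0.038, 0.072, 0], "angular": [0, 0, 14]}]'

```text
t: 18.1
eef_pos: [0.4498, 0.2108, 0.2221]
tool_rot: [-179.9, 0.0, 106.3]
wrist_force: [0.0, -0.1, 0.8]
opening: 0.091
```

```bash
python3 -c "
from look import *
look('blue','yellow',(.451,.21),'w7',.27)"
```

```text
{'pos': array([0.4498, 0.2108, 0.2221]), 'yaw': np.float64(106.3), 't': 18.1, 'cup': (array([0.4514, 0.2102]), np.float64(15.1), np.float64(0.075)), 'saucer': (array([0.4536, 0.2052]), np.float64(0.067))}
```

View pics/w7.png

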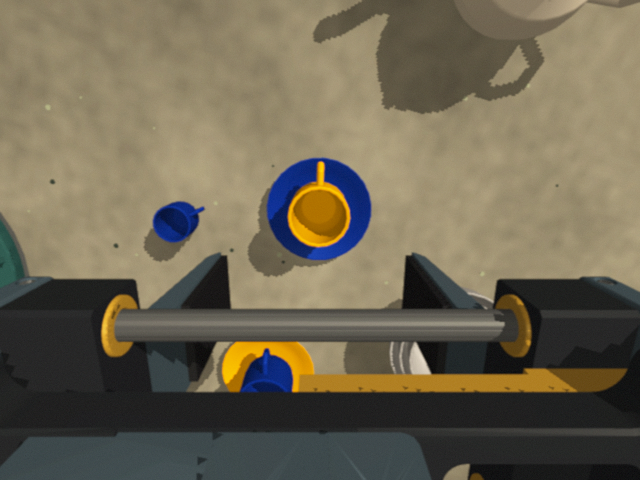

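>>> move_arm --motion '[{"dp": [0.001, -0.0005, -0.045], "angular": [0, 0, -1]}, {"dp": [0.001, -0.0005, -0.09], "angular": [0, 0, -1]}, {"dp": [0.001, -0.0005, -0.135], "angular": [0, 0, -1]}, {"dp": [0.001, -0.0005, -0.17], "angular": [0, 0, -1]}, {"dp": [0.001, -0.0005, -0.189], "angular": [0, 0, -1]}, {"dp": [0.001, -0.0005, -0.195], "angular": [0, 0, -1]}, {"dp": [0.001, -0.0005, -0.195], "angular": [0, 0, -1]}]'

```text
t: 18.85
eef_pos: [0.4517, 0.2091, 0.0277]
tool_rot: [-179.9, 0.0, 105.1]
wrist_force: [0.7, -0.5, -0.6]
opening: 0.091
```

>>> move_arm --motion '[{"dp": [0, 0, 0], "angular": [0, 0, 0]}, {"dp": [0, 0, 0], "angular": [0, 0, 0]}, {"dp": [0, 0, 0], "angular": [0, 0, 0]}, {"dp": [0, 0, 0], "angular": [0, 0, 0]}, {"dp": [0, 0, 0], "angular": [0, 0, 0]}, {"dp": [0, 0, 0], "angular": [0, 0, 0]}, {"dp": [0, 0, 0], "angular": [0, 0, 0]}]' --jaw 0

```text
t: 19.55
eef_pos: [0.452, 0.2103, 0.0289]
tool_rot: [180.0, -0.0, 105.2]
wrist_force: [-1.8, -1.2, 7.6]
opening: 0.0583
```

>>> move_arm --motion '[{"dp": [0, 0, 0.015], "angular": [0, 0, 0]}, {"dp": [0, 0, 0.045], "angular": [0, 0, 0]}, {"dp": [0.01, 0.006, 0.075], "angular": [0, 0, 0]}, {"dp": [0.045, 0.028, 0.075], "angular": [0, 0, 0]}, {"dp": [0.08, 0.05, 0.075], "angular": [0, 0, 0]}, {"dp": [0.115, 0.072, 0.075], "angular": [0, 0, 0]}, {"dp": [0.128, 0.08, 0.065], "angular": [0, 0, 0]}, {"dp": [0.128, 0.08, 0.045], "angular": [0, 0, 0]}]'

```text
t: 20.35
eef_pos: [0.5825, 0.2918, 0.0744]
tool_rot: [179.8, -0.0, 105.2]
wrist_force: [-1.3, -0.6, -1.4]
opening: 0.0585
```

>>> move_arm --motion '[{"dp": [0, 0, -0.025], "angular": [0, 0, 0]}, {"dp": [0, 0, -0.042], "angular": [0, 0, 0]}, {"dp": [0, 0, -0.047], "angular": [0, 0, 0]}, {"dp": [0, 0, -0.049], "angular": [0, 0, 0]}, {"dp": [0, 0, -0.05], "angular": [0, 0, 0]}, {"dp": [0, 0, -0.0505], "angular": [0, 0, 0]}, {"dp": [0, 0, -0.0505], "angular": [0, 0, 0]}]'

```text
t: 21.05
eef_pos: [0.5803, 0.2903, 0.024]
tool_rot: [179.9, -0.0, 105.2]
wrist_force: [-1.0, -1.1, 5.6]
opening: 0.0587
```

Touchdown. I release, rise and move over the bare blue saucer to measure it on the way to the blue cup.

>>> move_arm --motion '[{"dp": [0, 0, 0], "angular": [0, 0, 0]}, {"dp": [0, 0, 0], "angular": [0, 0, 0]}, {"dp": [0, 0, 0], "angular": [0, 0, 0]}, {"dp": [0, 0, 0], "angular": [0, 0, 0]}, {"dp": [0, 0, 0.02], "angular": [0, 0, 0]}, {"dp": [0, 0, 0.06], "angular": [0, 0, 0]}, {"dp": [0, 0, 0.11], "angular": [0, 0, 0]}, {"dp": [0, 0, 0.16], "angular": [0, 0, 0]}]' --jaw 1

```text
t: 21.85
eef_pos: [0.5793, 0.2899, 0.1843]
tool_rot: [-179.9, 0.0, 105.2]
wrist_force: [0.1, 0.3, 0.5]
opening: 0.0916
```

>>> move_arm --motion '[{"dp": [-0.035, -0.022, 0.02], "angular": [0, 0, 0]}, {"dp": [-0.075, -0.045, 0.04], "angular": [0, 0, 0]}, {"dp": [-0.11, -0.068, 0.04], "angular": [0, 0, 0]}, {"dp": [-0.128, -0.08, 0.04], "angular": [0, 0, 0]}, {"dp": [-0.128, -0.08, 0.04], "angular": [0, 0, 0]}, {"dp": [-0.128, -0.08, 0.04], "angular": [0, 0, 0]}]'

```text
t: 22.45
eef_pos: [0.452, 0.2102, 0.2233]
tool_rot: [179.9, -0.0, 105.2]
wrist_force: [0.1, 0.6, 0.5]
opening: 0.091
```

```bash
python3 -c "
from look import *
look('blue',None,(.452,.207))"
```

```text
{'pos': array([0.452 , 0.2102, 0.2233]), 'yaw': np.float64(105.2), 't': 22.45, 'saucer': (array([0.4537, 0.2048]), np.float64(0.035))}
```

>>> move_arm --motion '[{"dp": [0, -0.04, 0], "angular": [0, 0, 0]}, {"dp": [0, -0.085, 0], "angular": [0, 0, 0]}, {"dp": [0, -0.13, 0], "angular": [0, 0, 0]}, {"dp": [0, -0.175, 0], "angular": [0, 0, 0]}, {"dp": [0, -0.218, 0], "angular": [0, 0, 0]}, {"dp": [0, -0.218, 0], "angular": [0, 0, 0]}, {"dp": [0, -0.218, 0], "angular": [0, 0, 0]}]'

```text
t: 23.2
eef_pos: [0.4525, -0.0085, 0.2229]
tool_rot: [-180.0, -0.0, 105.1]
wrist_force: [-1.3, -0.7, 0.4]
opening: 0.0911
```

```bash
python3 -c "
from look import *
look('yellow','blue',(.451,-.008),'w8',.3)"
```

```text
{'pos': array([ 0.4525, -0.0085,  0.2229]), 'yaw': np.float64(105.1), 't': 23.2, 'cup': (array([ 0.4522, -0.0103]), np.float64(13.5), np.float64(0.121)), 'saucer': (array([ 0.4501, -0.0099]), np.float64(0.021))}
```

View pics/w8.png

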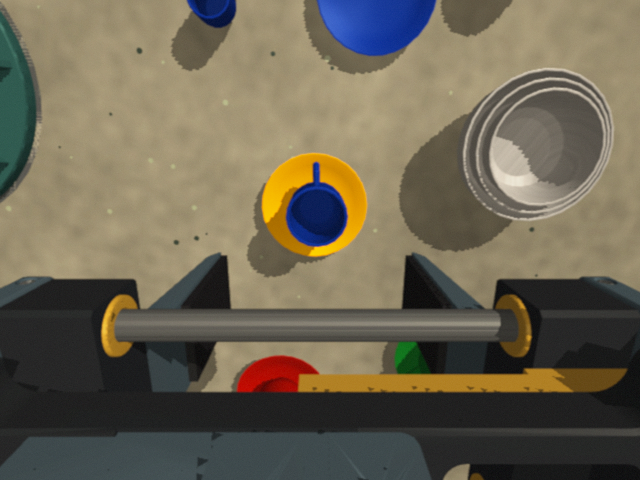

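The blue cup (317,212) sits on the yellow saucer at about (0.452, -0.010), yaw 13.5°, and the bare blue saucer measures (0.4536, 0.205). I grasp the blue cup.

>>> move_arm --motion '[{"dp": [0, -0.0015, -0.045], "angular": [0, 0, -1.5]}, {"dp": [0, -0.0015, -0.09], "angular": [0, 0, -1.5]}, {"dp": [0, -0.0015, -0.135], "angular": [0, 0, -1.5]}, {"dp": [0, -0.0015, -0.17], "angular": [0, 0, -1.5]}, {"dp": [0, -0.0015, -0.189], "angular": [0, 0, -1.5]}, {"dp": [0, -0.0015, -0.195], "angular": [0, 0, -1.5]}, {"dp": [0, -0.0015, -0.195], "angular": [0, 0, -1.5]}]'

```text
t: 23.95
eef_pos: [0.4517, -0.0085, 0.0275]
tool_rot: [-179.9, -0.0, 103.8]
wrist_force: [0.4, -0.4, 0.4]
opening: 0.0913
```

>>> move_arm --motion '[{"dp": [0, 0, 0], "angular": [0, 0, 0]}, {"dp": [0, 0, 0], "angular": [0, 0, 0]}, {"dp": [0, 0, 0], "angular": [0, 0, 0]}, {"dp": [0, 0, 0], "angular": [0, 0, 0]}, {"dp": [0, 0, 0], "angular": [0, 0, 0]}, {"dp": [0, 0, 0], "angular": [0, 0, 0]}, {"dp": [0, 0, 0], "angular": [0, 0, 0]}]' --jaw 0

```text
t: 24.65
eef_pos: [0.4521, -0.0095, 0.0284]
tool_rot: [180.0, 0.0, 103.7]
wrist_force: [-1.4, 0.1, 9.0]
opening: 0.0587
```

>>> move_arm --motion '[{"dp": [0, 0, 0.015], "angular": [0, 0, 0]}, {"dp": [0, 0, 0.045], "angular": [0, 0, 0]}, {"dp": [0, 0.02, 0.075], "angular": [0, 0, 0]}, {"dp": [0, 0.06, 0.08], "angular": [0, 0, 0]}, {"dp": [0.0015, 0.105, 0.08], "angular": [0, 0, 0]}, {"dp": [0.0015, 0.15, 0.08], "angular": [0, 0, 0]}, {"dp": [0.0015, 0.19, 0.08], "angular": [0, 0, 0]}, {"dp": [0.0015, 0.215, 0.08], "angular": [0, 0, 0]}]'

```text
t: 25.45
eef_pos: [0.4529, 0.208, 0.1081]
tool_rot: [180.0, -0.0, 103.8]
wrist_force: [-0.2, 0.0, -0.8]
opening: 0.0586
```

>>> move_arm --motion '[{"dp": [0, 0, -0.02], "angular": [0, 0, 0]}, {"dp": [0, 0, -0.05], "angular": [0, 0, 0]}, {"dp": [0, 0, -0.07], "angular": [0, 0, 0]}, {"dp": [0, 0, -0.077], "angular": [0, 0, 0]}, {"dp": [0, 0, -0.079], "angular": [0, 0, 0]}, {"dp": [0, 0, -0.08], "angular": [0, 0, 0]}, {"dp": [0, 0, -0.0802], "angular": [0, 0, 0]}, {"dp": [0, 0, -0.0802], "angular": [0, 0, 0]}]'

```text
t: 26.25
eef_pos: [0.4538, 0.2058, 0.0285]
tool_rot: [179.9, -0.0, 103.7]
wrist_force: [0.1, 0.4, -1.9]
opening: 0.0588
```

>>> move_arm --motion '[{"dp": [0, 0, -0.0007], "angular": [0, 0, 0]}, {"dp": [0, 0, -0.0007], "angular": [0, 0, 0]}]'

```text
t: 26.45
eef_pos: [0.4538, 0.2058, 0.0281]
tool_rot: [179.9, -0.0, 103.7]
wrist_force: [-2.6, -1.7, 14.9]
opening: 0.0587
```

>>> move_arm --motion '[{"dp": [0, 0, 0], "angular": [0, 0, 0]}, {"dp": [0, 0, 0], "angular": [0, 0, 0]}, {"dp": [0, 0, 0], "angular": [0, 0, 0]}, {"dp": [0, 0, 0], "angular": [0, 0, 0]}, {"dp": [0, 0, 0.02], "angular": [0, 0, 0]}, {"dp": [0, 0, 0.06], "angular": [0, 0, 0]}, {"dp": [0, 0, 0.11], "angular": [0, 0, 0]}, {"dp": [0, 0, 0.16], "angular": [0, 0, 0]}]' --jaw 1

```text
t: 27.25
eef_pos: [0.4526, 0.2053, 0.1885]
tool_rot: [-179.9, 0.0, 103.7]
wrist_force: [0.8, -0.2, 0.7]
opening: 0.0913
```

>>> move_arm --motion '[{"dp": [0, 0, 0.035], "angular": [0, 0, 0]}, {"dp": [0, 0, 0.035], "angular": [0, 0, 0]}, {"dp": [0, 0, 0.035], "angular": [0, 0, 0]}]'

```text
t: 27.55
eef_pos: [0.4534, 0.2056, 0.2224]
tool_rot: [179.9, -0.0, 103.7]
wrist_force: [0.7, -0.4, -0.9]
opening: 0.0912
```

```bash
python3 -c "
from same import *
same('blue',(.4536,.205),(.4538,.2058),'w9')"
```

```text
saucer [0.4534 0.2048 0.    ] 0.038 27.55
```

View pics/w9.png

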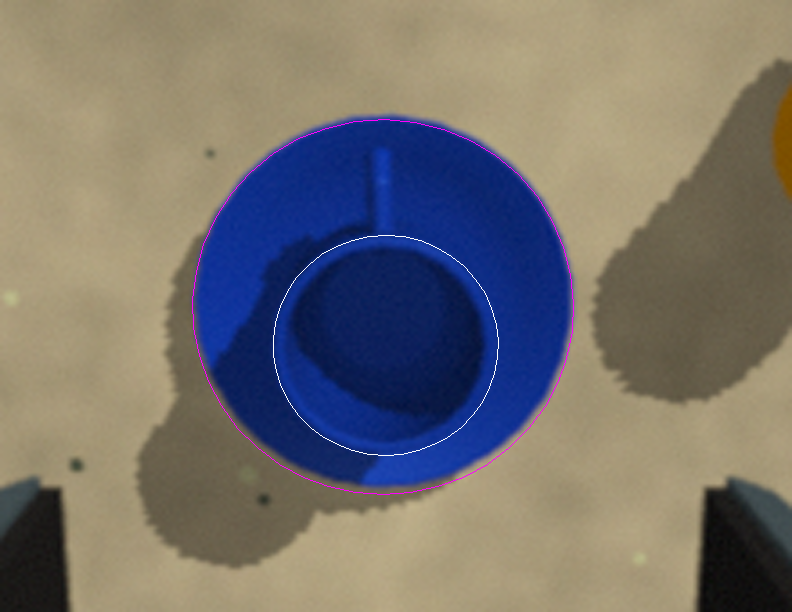

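>>> move_arm --motion '[{"dp": [0.035, 0.023, 0], "angular": [0, 0, 1.5]}, {"dp": [0.075, 0.048, 0], "angular": [0, 0, 1.5]}, {"dp": [0.11, 0.07, 0], "angular": [0, 0, 1.5]}, {"dp": [0.126, 0.084, 0], "angular": [0, 0, 1.5]}, {"dp": [0.126, 0.084, 0], "angular": [0, 0, 1.5]}, {"dp": [0.126, 0.084, 0], "angular": [0, 0, 1.5]}]'

```text
t: 28.2
eef_pos: [0.5782, 0.2892, 0.2197]
tool_rot: [-179.8, 0.0, 105.2]
wrist_force: [-0.8, 0.1, -0.6]
opening: 0.0908
```

```bash
python3 -c "
from look import *
look(None,'yellow',(.58,.29),None,.27,0.)"
```

```text
{'pos': array([0.5782, 0.2892, 0.2197]), 'yaw': np.float64(105.2), 't': 28.2, 'cup': (array([0.5796, 0.2905]), np.float64(14.0), np.float64(0.032))}
```

The blue cup is upright and centred to about 2 mm. Now I take the parked yellow cup to the yellow saucer.

>>> move_arm --motion '[{"dp": [0, 0.0005, -0.045], "angular": [0, 0, -0.5]}, {"dp": [0, 0.0005, -0.09], "angular": [0, 0, -0.5]}, {"dp": [0, 0.0005, -0.135], "angular": [0, 0, -0.5]}, {"dp": [0, 0.0005, -0.17], "angular": [0, 0, -0.5]}, {"dp": [0, 0.0005, -0.19], "angular": [0, 0, -0.5]}, {"dp": [0, 0.0005, -0.198], "angular": [0, 0, -0.5]}, {"dp": [0, 0.0005, -0.198], "angular": [0, 0, -0.5]}]'

```text
t: 28.95
eef_pos: [0.5783, 0.2895, 0.0233]
tool_rot: [-179.9, 0.0, 104.7]
wrist_force: [0.7, -0.6, -0.1]
opening: 0.0908
```

>>> move_arm --motion '[{"dp": [0, 0, 0], "angular": [0, 0, 0]}, {"dp": [0, 0, 0], "angular": [0, 0, 0]}, {"dp": [0, 0, 0], "angular": [0, 0, 0]}, {"dp": [0, 0, 0], "angular": [0, 0, 0]}, {"dp": [0, 0, 0], "angular": [0, 0, 0]}, {"dp": [0, 0, 0], "angular": [0, 0, 0]}, {"dp": [0, 0, 0], "angular": [0, 0, 0]}]' --jaw 0

```text
t: 29.65
eef_pos: [0.5795, 0.2902, 0.0246]
tool_rot: [180.0, -0.0, 104.7]
wrist_force: [-1.2, -0.0, 6.4]
opening: 0.0581
```

>>> move_arm --motion '[{"dp": [0, 0, 0.015], "angular": [0, 0, 0]}, {"dp": [0, 0, 0.045], "angular": [0, 0, 0]}, {"dp": [0, 0, 0.085], "angular": [0, 0, 0]}, {"dp": [-0.01, -0.024, 0.105], "angular": [0, 0, 0]}, {"dp": [-0.026, -0.06, 0.105], "angular": [0, 0, 0]}, {"dp": [-0.042, -0.098, 0.105], "angular": [0, 0, 0]}, {"dp": [-0.059, -0.136, 0.105], "angular": [0, 0, 0]}, {"dp": [-0.075, -0.174, 0.105], "angular": [0, 0, 0]}]'

```text
t: 30.45
eef_pos: [0.5033, 0.1149, 0.1299]
tool_rot: [180.0, 0.0, 104.7]
wrist_force: [1.2, -0.5, -0.9]
opening: 0.0583
```

>>> move_arm --motion '[{"dp": [-0.017, -0.038, 0], "angular": [0, 0, 0]}, {"dp": [-0.034, -0.078, 0], "angular": [0, 0, 0]}, {"dp": [-0.048, -0.11, 0], "angular": [0, 0, 0]}, {"dp": [-0.0545, -0.126, 0], "angular": [0, 0, 0]}, {"dp": [-0.0545, -0.126, -0.02], "angular": [0, 0, 0]}, {"dp": [-0.0545, -0.126, -0.05], "angular": [0, 0, 0]}, {"dp": [-0.0545, -0.126, -0.08], "angular": [0, 0, 0]}, {"dp": [-0.0545, -0.126, -0.09], "angular": [0, 0, 0]}]'

```text
t: 31.25
eef_pos: [0.4485, -0.0099, 0.0376]
tool_rot: [-179.9, -0.0, 104.7]
wrist_force: [0.3, 1.0, 0.2]
opening: 0.0582
```

>>> move_arm --motion '[{"dp": [0, 0, -0.006], "angular": [0, 0, 0]}, {"dp": [0, 0, -0.009], "angular": [0, 0, 0]}, {"dp": [0, 0, -0.01], "angular": [0, 0, 0]}, {"dp": [0, 0, -0.01], "angular": [0, 0, 0]}]'

```text
t: 31.65
eef_pos: [0.4503, -0.0099, 0.0298]
tool_rot: [179.9, 0.0, 104.7]
wrist_force: [-0.3, 0.4, -1.4]
opening: 0.0587
```

>>> move_arm --motion '[{"dp": [0, 0, -0.0007], "angular": [0, 0, 0]}, {"dp": [0, 0, -0.0007], "angular": [0, 0, 0]}]'

```text
t: 31.85
eef_pos: [0.4503, -0.0099, 0.0293]
tool_rot: [179.9, 0.0, 104.7]
wrist_force: [-2.3, -0.4, 11.8]
opening: 0.0584
```

>>> move_arm --motion '[{"dp": [0, 0, 0], "angular": [0, 0, 0]}, {"dp": [0, 0, 0], "angular": [0, 0, 0]}, {"dp": [0, 0, 0], "angular": [0, 0, 0]}, {"dp": [0, 0, 0], "angular": [0, 0, 0]}, {"dp": [0, 0, 0.02], "angular": [0, 0, 0]}, {"dp": [0, 0, 0.06], "angular": [0, 0, 0]}, {"dp": [0, 0, 0.11], "angular": [0, 0, 0]}, {"dp": [0, 0, 0.16], "angular": [0, 0, 0]}]' --jaw 1

```text
t: 32.65
eef_pos: [0.449, -0.0098, 0.1899]
tool_rot: [-179.9, -0.0, 104.7]
wrist_force: [1.5, -0.0, 0.4]
opening: 0.0916
```

>>> move_arm --motion '[{"dp": [0, 0, 0.035], "angular": [0, 0, 0]}, {"dp": [0, 0, 0.035], "angular": [0, 0, 0]}, {"dp": [0, 0, 0.035], "angular": [0, 0, 0]}]'

```text
t: 32.95
eef_pos: [0.4499, -0.0099, 0.2238]
tool_rot: [179.9, 0.0, 104.7]
wrist_force: [-1.1, -0.2, 0.0]
opening: 0.0913
```

```bash
python3 -c "
from same import *
same('yellow',(.45,-.01),(.4503,-.0099),'w10')
p=r.capture('scene'); save(p,'scene2')"
```

```text
saucer [ 0.45   -0.0097  0.    ] 0.012 32.95
```

View pics/w10.png

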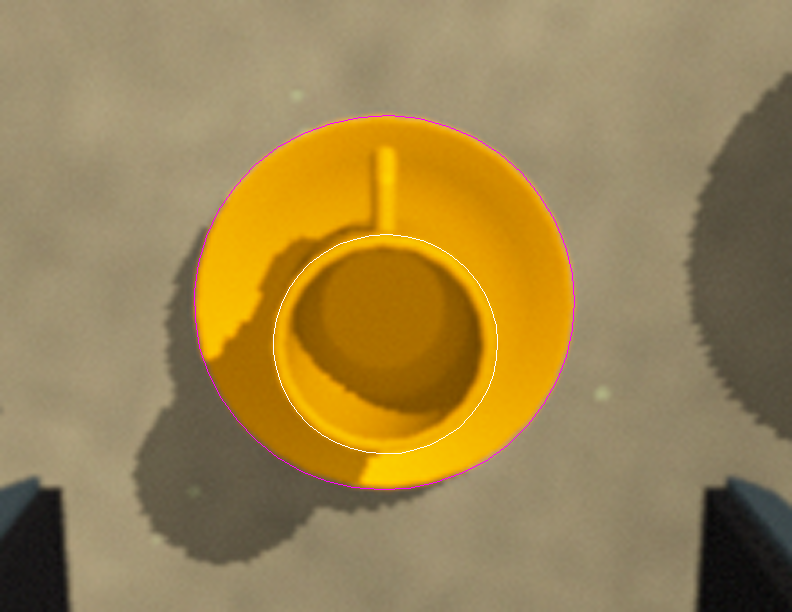

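View pics/scene2.png

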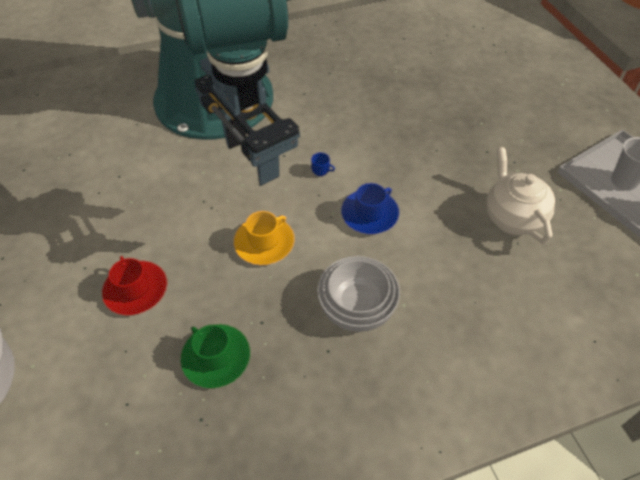

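```bash
python3 -c "
from workcell import r
print(r.hand_in(), r.observe()['t'])"
```

```text
the job is handed in; nothing more can be done
the job is handed in; nothing more can be done
```

All four cups now stand upright on the saucers of their own colour, and the job was handed in at about 33 s on the robot's clock. I parked the green cup on bare stone to swap it with red, then parked the yellow cup to swap it with blue. I left the small blue look-alike alone.

**Centring:** in the wrist pictures, green, blue and yellow sit within about 1–2 mm of their saucer's centre. Red is about 3–4 mm off; I left it because it stands well inside the flat middle.

**Scene:** in the last scene picture the bowls, teapot and look-alike are where they were at the start. The saucer positions I re-measured changed by less than 1 mm. The gripper was open and clear of everything, and the highest wrist force I read was about 15 N.

**Disagreements:**
- **Blue saucer:** the fixed-camera fit differed from the wrist fit by about 4 mm. I used the wrist value, and it held when I re-measured with the saucer bare.
- **Refused moves:** the first two move calls were refused because rows lacked "angular", so the arm did not move on them.

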